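# Turn the tooth cast and draw the gauge slide to its post

### The job

One side of the plaster tooth cast has been checked on the spring-return gauge slide: lift the cast out of its nest, turn it a quarter turn and seat it back in the nest so that the side with the teeth faces the side where the post with the round disc stands. Then let go of the cast, take the slide by its upright tab and pull it out until the middle tooth stands straight opposite the disc, and keep it there: the job finishes while you are still holding the tab against the spring. Leave everything else on the bench where it is.

Things in the scene. Friction and masses are not known exactly. Their poses are not given: they have to be found in the camera images.
- gauge: The gauge: grey base plate 290 x 130 x 12 mm, fixed to the bench (its place and yaw differ each time). Origin at bench height, directly below the centre of the nest when the slide is fully home; its x axis runs along the slide, pointing AWAY from the tab (the slide is pulled out towards -x of the gauge), z up. The plate spans x -180..+110 mm, y -65..+65 mm; at the +x end a spring housing (52 mm wide, 38 mm high) spans x +46..+105 mm.
- slide (a joint): Travel of the aluminium slide along the gauge's -x, in m: 0 = fully home (as at the start), stop at 0.090. A spring pulls it home: about 3.5 N at home, 6 to 8.5 N where it must be held; when let go it runs home. The distance to pull differs each time (45 to 65 mm).
- nest (a point): Centre of the floor of the nest on the slide, 20 mm above the bench; axes parallel to the gauge's; moves with the slide. The nest is a square pocket 47 x 47 mm inside, with a rim 6 mm high and 3.5 mm thick. The slide plate is 54 mm wide, its top level with the nest floor.
- tab_grip (a point): Grip point on the slide's pull tab, an upright dark steel plate: 12 mm thick along the gauge's x, 32 mm wide along y, rising 48 mm from the slide plate (from 20 to 68 mm above the bench), 95 mm from the nest centre towards the gauge's -x. This point lies on its centre line, 52 mm above the bench; axes parallel to the gauge's. It is easily pinched from above.
- cast: Loose plaster tooth cast, 80 to 170 g: square base 40 x 40 mm, 32 mm high, with flat upright sides; three white teeth in a row along one edge on a ridge 5 mm high, tooth tips 47.5 mm above the underside. Origin at the centre of the underside; z up; the teeth stand along the edge at its own -x (row parallel to its y, 11.5 mm off centre). It starts seated in the nest with the teeth towards the tab (axes about parallel to the gauge's), 3.5 mm free play on each side.
- tooth_face (a point): Middle of the cast's upright side below the teeth: 20 mm from the centre at the cast's -x, 16 mm above the underside.
- post: Fixed steel post beside the slide, standing on the gauge plate 39 mm to the left OR to the right of the slide's centre line (gauge y +39 or -39 mm) and 45 to 65 mm towards the tab from the home position of the nest centre. Foot of radius 9 mm; at the top a flat round disc of radius 13 mm, 45 to 52 mm above the bench, whose rim clears the cast's side by about 6 mm. Origin at the centre of its foot, 12 mm above the bench. (On the other side is only a low round plug 9 mm high.)
- disc (a point): Centre of the post's round disc, 48.5 mm above the bench.
- jar_a: Loose bystander: lidded jar, 52 mm wide, 58 mm high, 135 to 160 mm beside the slide's line. Origin at its underside. Leave it alone.
- jar_b: Loose bystander: lidded jar, 52 mm wide, 58 mm high, on the other side of the gauge. Origin at its underside. Leave it alone.
- jar_c: Loose bystander: lidded jar, 60 mm wide, 70 mm high. Origin at its underside. Leave it alone.
- shade_guide: Loose bystander: grey shade guide with small tooth tabs, 70 x 150 mm, 16 mm high. Origin at its underside. Leave it alone.
- bowl: Loose bystander: dark rubber bowl, 110 mm wide, 50 mm high. Origin at its underside. Leave it alone.
- brush: Loose bystander: brush lying on the bench. Origin at its underside. Leave it alone.
- spatula: Loose bystander: spatula lying on the bench. Origin at its underside. Leave it alone.

How it is judged (in metres and radians):
On the way, in this order (a step that is already met when the one before it is completed fails the run):
1. the cast, turned a quarter turn so that its tooth side faces the post's side, sits flat in the nest and is let go, the slide at home (((y of disc in the frame of nest above 0 m and y of tooth_face in the frame of nest above 0.015 m) or (y of disc in the frame of nest below 0 m and y of tooth_face in the frame of nest below -0.015 m)) and x of tooth_face in the frame of nest between -0.008 and 0.008 m and z of cast in the frame of nest between -0.003 and 0.003 m and angle between cast's own z axis and vertical below 0.07 rad and contact force between the fingers and cast below 0.1 N and value of joint slide below 0.01 m), for 0.2 s.
2. the slide is pulled out until the nest stands opposite the disc (x of disc in the frame of nest between -0.005 and 0.005 m and ((y of disc in the frame of nest above 0 m and y of tooth_face in the frame of nest above 0.015 m) or (y of disc in the frame of nest below 0 m and y of tooth_face in the frame of nest below -0.015 m)) and x of tooth_face in the frame of nest between -0.008 and 0.008 m and z of cast in the frame of nest between -0.003 and 0.003 m and angle between cast's own z axis and vertical below 0.07 rad), for 0.4 s.
At the end, for the whole second after the job is handed in: Robot still holding the tab (over 2.5 N of finger force) and not touching the cast; slide still, nest centre within 5 mm of straight opposite the disc along the slide; cast flat in the nest (within 3 mm of its floor, tilt under 4 degrees), tooth side facing the post (all of step 2 and contact force between the fingers and slide_c5 above 2.5 N and contact force between the fingers and cast below 0.1 N and velocity of joint slide between -0.01 and 0.01 m/s); the arm keeps its last pose, push and grip.
It fails at once if a bystander is moved more than 25 mm (distance of any of jar_a, jar_b, jar_c, shade_guide, bowl, brush, spatula from where it was at the start of the episode above 0.025 m).
It fails at once if the cast falls off the slide (z of cast in the frame of nest below -0.008 m).
It also fails if it takes over 48 s, if anything falls off the work surface, if the arm or the gripper's body presses on something with over 40 N, if the wrist force passes 120 N, or if a joint passes its speed limit or range.

### The arm

A 6-joint arm with a two-finger parallel gripper is mounted at the origin on the work surface. World frame = base frame: x ahead of the robot, y to its left, z up, the work surface at z = 0. Lengths are in mm, angles in rad, forces in N, time in s.
With the tool pointing down it reaches from about 275 to 1000 mm from the base axis. Payload 8.4 kg.
Tool frame: the origin (TCP) lies midway between the tips of the shut fingers; the grasp point (between the pads) lies 19 mm behind it; y points along the fingers, z is the direction in which the jaws open and shut, and the axes are right-handed (so a half turn about y gives the same grasp; the last joint's range is limited). The gripper opens to 85 mm and grips with 20 to 120 N. Pads are 22 mm wide; open, the fingers measure 114 mm over their backs; the gripper's body (76 mm by 85 mm) begins 54 mm behind the grasp point. The pads swing forward as they close: fully open they stand 13 mm farther back than shut.
Start: joints at [1.211, 0.353, 1.633, -0, 1.155, -0.002], TCP at [218.883, 585.421, 231.281] pointing down, gripper open.
Joint ranges: [-2.63, 2.63], [-0.92, 2.1], [0.06, 2.66], [-1.3, 4.44], [0, 2.69], [-3.02, 3.02]. Speed limits (rad/s): [2.22, 2.22, 2.79, 3.14, 3.14, 3.14].

### API

Orientations are given as [roll, pitch, yaw] about the fixed x, y, z axes, in that order (R = Rz(yaw) Ry(pitch) Rx(roll)).
In Python, from rig import r, imaging gives the robot as it stands. The module is installed in compiled form; this text tells all that it offers.
- The arm moves only by the tool send_rows, never from a script. Its argument "series" is a list of rows, each a list of 6 numbers: the shift along the tool's x, y, z in m, then the turn, a rotation vector about the tool's x, y, z in degrees. In form: [[dx, dy, dz, ax, ay, az], ...]. A call has 1 to 8 rows; each row shifts and turns the commanded pose from where the row before left it, along the tool's axes as they then stand; what a row does not reach is not made up. A row lasts 1/10 s, in which the tool goes at most 50 mm and 8.59 degrees, less where a joint would pass 70% of its speed; a pose out of reach is approached as far as the arm can. A call is refused whole if a number of a shift passes 0.05 or a number of a turn 8.59, either way. A call with a gripper value outside its range is refused whole. "gripper" is the opening, from 0 (shut) to 1 (fully open), set as the call begins (left out, the last holds). The fingers move at their own pace and stop on an object; "squeeze" is the grip in N (left out, the last holds). Time passes only in rows, so rows that do not move let the fingers close. It gives the time, the measured TCP pose, the force and the opening at its end, in the units of the state.
- r.sense(): the state, without advancing time (a new reading comes with each control period).
- imaging.grab_frame(name): name is "scene" or "top" or "wrist"; returns a dict with "frame" (384x512x3 uint8, red, green, blue), "depth" (384x512 float32, mm along the optical axis (not along the pixel's ray), 0 where there is no reading), "intrinsics" (3x3 intrinsics, pixels), "origin" and "rotation" of the camera in the world. Camera axes: x right, y down, z forward; pixel columns grow to the right and rows downward; lengths in mm; the calibration is good to about 2 mm. The wrist camera is an equidistant fisheye: a pixel r from the principal point sees the ray r / f radians off the axis. A picture is of the moment at which its call begins.
- r.sign_off(): hands the job in, once; it reports no verdict.
The state is a dict: "clock": time; "qpos": joint angles; "qvel": joint speeds; "joint_efforts": joint torques, N m; "eef_pos": TCP position; "tcp_rot": TCP orientation; "contact_force": force on the tool from outside, world axes, zero at the start; "wrist_torque": the same for the moment, N m; "opening": opening from 0.0 (shut) to 1.0 (fully open).
Only numpy, scipy, OpenCV 4.12 (cv2) and the standard library are available. Lean on these libraries where they do the work, as an engineer would, in place of code of your own. Each camera call takes 0.05 s, during which the arm holds its last target.

## Working session

There is one attempt and no reset: what is moved stays moved. The work goes in short steps, Python scripts to look and compute and a tool call to move; the robot and the scene stay as the last step left them, time stands still between calls to the robot, and variables do not carry over. Pictures are saved under pics/ and viewed, and the job is handed in when it is done.

Besides the shell and the picture viewer there is one more tool, called in YAML: its name, and indented under it one key for each argument. send_rows: Moves the arm, as the interface text tells. Its arguments: {"type":"object","properties":{"series":{"type":"array","items":{"type":"array","items":{"type":"number"}}},"gripper":{"type":"number"},"squeeze":{"type":"number"}},"required":["series"]}

```bash
mkdir -p pics
cat > h.py <<'E'
import numpy as np, cv2
from rig import r, imaging
def save(n,f,crop=None,s=1):
    im=f["frame"]
    if crop: x0,y0,x1,y1=crop; im=im[y0:y1,x0:x1]
    if s!=1: im=cv2.resize(im,None,fx=s,fy=s,interpolation=cv2.INTER_CUBIC)
    cv2.imwrite(f"pics/{n}.png",im[:,:,::-1])
def cloud(f):
    d=f["depth"];K=f["intrinsics"];v,u=np.mgrid[:d.shape[0],:d.shape[1]]
    P=np.stack([(u-K[0,2])/K[0,0]*d,(v-K[1,2])/K[1,1]*d,d],-1)
    return P@np.array(f["rotation"]).T+np.array(f["origin"])
E
python3 - <<'E'
from h import *
print(r.sense())
for n in("scene","top"):
    f=imaging.grab_frame(n); save(n+"0",f,s=1.5); np.savez(n+"0.npz",**f); print(f["intrinsics"],f["origin"],f["rotation"])
f=imaging.grab_frame("wrist"); save("wrist0",f,s=1.5); print(f["intrinsics"],f["origin"],f["rotation"])
E
```

```text
{'clock': 0.0, 'qpos': array([ 1.21060344e+00,  3.53644211e-01,  1.63411193e+00, -4.94514684e-06,
        1.15522303e+00, -2.44221101e-03]), 'qvel': array([ 7.16875433e-04,  5.97826217e-04, -5.68448922e-04, -3.57188240e-05,
       -2.31096604e-04, -8.70411217e-04]), 'joint_efforts': array([-2.88922609e-03, -6.05256057e+01, -3.42068410e+01, -2.49786199e-04,
        9.41894104e-03,  9.10558788e-05]), 'eef_pos': array([218.71543001, 584.97909216, 230.57364826]), 'tcp_rot': array([-1.57218285e+00, -1.13528368e-06, -3.57748678e-01]), 'contact_force': array([ 0.66137081, -0.3402698 ,  0.23400349]), 'wrist_torque': array([ 0.05257516, -0.01438253,  0.00973232]), 'opening': 1.0064411226418484}
[[375.30089543   0.         253.44029047]
 [  0.         375.30089543 191.54797141]
 [  0.           0.           1.        ]] [1344.11764672  -75.23281689  937.10321475] [-2.3685826  -0.00964227  1.47707891]
[[348.07279535   0.         255.27358508]
 [  0.         348.07279535 183.61322142]
 [  0.           0.           1.        ]] [ 428.32378519  -21.22785483 1211.09739444] [-3.05594301  0.01725208 -1.56204925]
[[297.31863964   0.         254.9469449 ]
 [  0.         297.31863964 194.26811012]
 [  0.           0.           1.        ]] [153.59771823 611.10687814 373.97948525] [2.86620147e+00 2.00140129e-03 1.21292608e+00]
```

```bash
cat >> h.py <<'E'
from scipy.spatial.transform import Rotation as Ro
def cloud(f):
    d=f["depth"];K=f["intrinsics"];v,u=np.mgrid[:d.shape[0],:d.shape[1]]
    P=np.stack([(u-K[0,2])/K[0,0]*d,(v-K[1,2])/K[1,1]*d,d],-1)
    R=Ro.from_euler('xyz',f["rotation"]).as_matrix()
    return P@R.T+np.array(f["origin"])
E
ls pics
```

```text
scene0.png
top0.png
wrist0.png
```

View pics/top0.png

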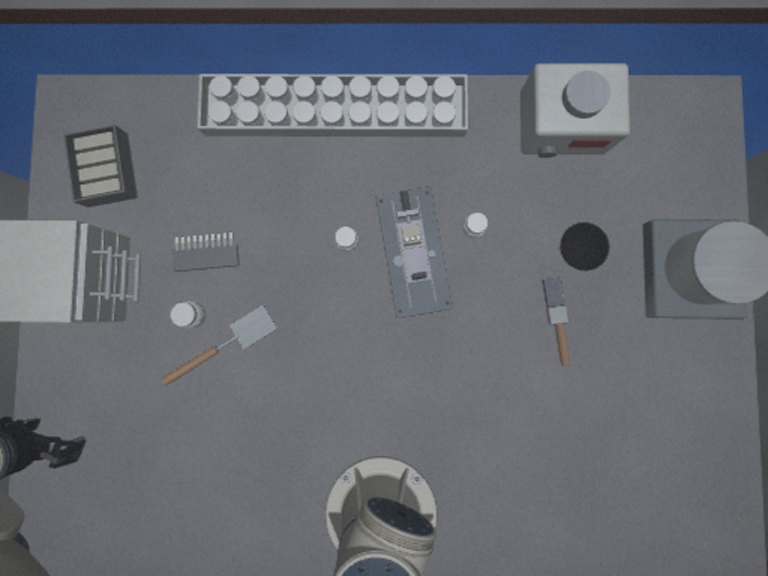

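View pics/scene0.png

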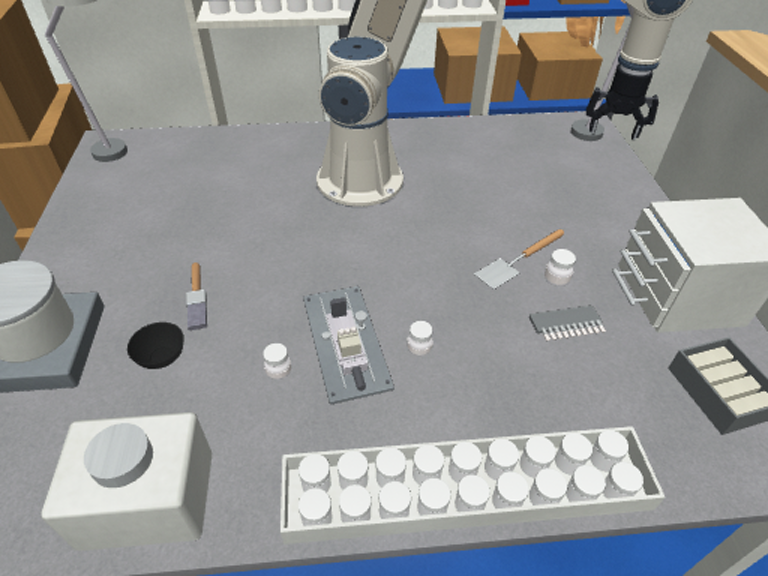

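Run:
```python
from h import *
f=dict(np.load("top0.npz")); save("top0c",f,(235,115,315,220),7)
g=dict(np.load("scene0.npz")); save("scene0c",g,(190,180,290,280),6)
P=cloud(f)
m=(abs(P[...,0]-480)<250)&(abs(P[...,1]+20)<120)
z=P[...,2]; print(np.median(z[m]))
np.set_printoptions(precision=0,suppress=True,linewidth=250)
print(z[120:215:3,245:305:3])
```

```text
2.4981597203834554
[[  -1.   -0.   -1.   -0.   -2.    3.    2.   -1.   -2.    4.   -1.   -4.    2.   -2.    1.   -2.   -2.    2.   -1.    3.]
 [   8.    4.   -1.    4.   -0.    1.    2.    3.    1.    2.    2.   -1.   -1.    3.    2.    5.   -1.    2.   -2.    1.]
 [   1.    5.   -1. 1211.    2.    0.    2.    1.    4.    0.   10.   13.   11.   13.    9.   -1.   -3.   -1.   -2.    2.]
 [  -1.    7.    3.    3.   18.   12.   11.    9.   38.   15.   13.   12.   13.   10.    7.    1.   -2.   -4.   -4.    1.]
 [   1.    5.   10.   13.   11.   13.    9.   10.   34.   30.   14.   17.   13.   14.   12.   -1.    1.    3.    0.    1.]
 [   5.    2.   -1.   12.   12.   10.   12.   10.   37.   31.    8.   17.   13.   16.   14.    0.    2.   -1.    3.   -0.]
 [   2.    6.    1.   13.    7.   17.   16.   15.   34.   37.   11.    8.   13.   15.   13.    3.    4.    3.    1.   -0.]
 [   4.   -1.   -1.   13.   13.   12.   20.   37.   40.   37.   37.   38.   14.   12.   12.    0.    1.    2.    1.    0.]
 [  -1.   -3.   -2.   14.   11.   14.   18.   39.   26.   29.   12.   15.   11.   12.   13.   12.
[... 2155 characters left out ...]
  12.   12.    9.   10.    7.   13.    9.    7.   11.   14.   15.   10.   15.   -2.]
 [   1.   -0.   -1.   -1.   -0.   -1.   11.   13.   12.   13.   14.    9.   13.   11.   13.   17.   16.   10.   17.    2.]
 [   1.    1.    0.   -1.   -3.   -1.    9.   15.   10.   12.   12.   15.   13.   11.   13.   16.   11.   10.   13.   -2.]
 [  -0.   -2.    1.    1.    1.   -2.    1.   14.   10.   13.   14.    9.   15.   10.   14.   12.   -0.   -1.   -2.   -4.]
 [   2.    3.   -1.    0.    2.    2.    2.   12.   15.    9.   -1.   -2.    1.    2.   -0.    1.   -2.    0.    3.   -2.]
 [  -0.    5.    6.   -3.   -2.   -2.    1.   -2.   -1.   -1.    3.    5.    0.   -1.    2.   -1.   -0.    2.    2. 1211.]]
```

View pics/top0c.png

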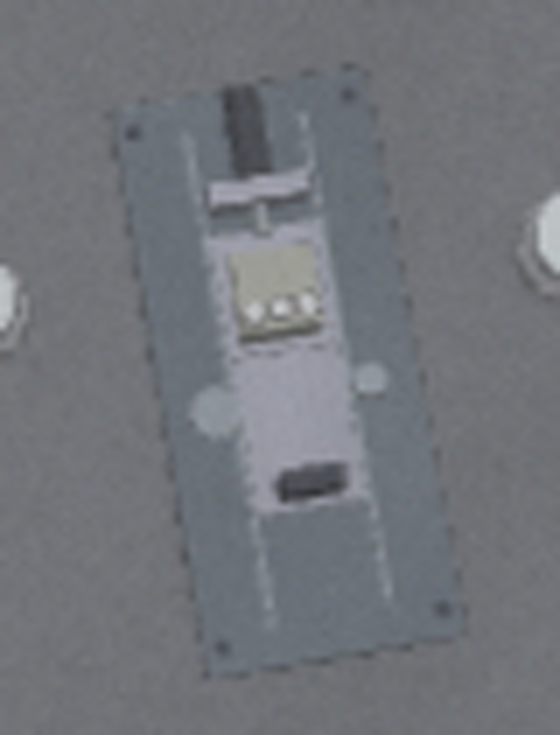

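View pics/scene0c.png

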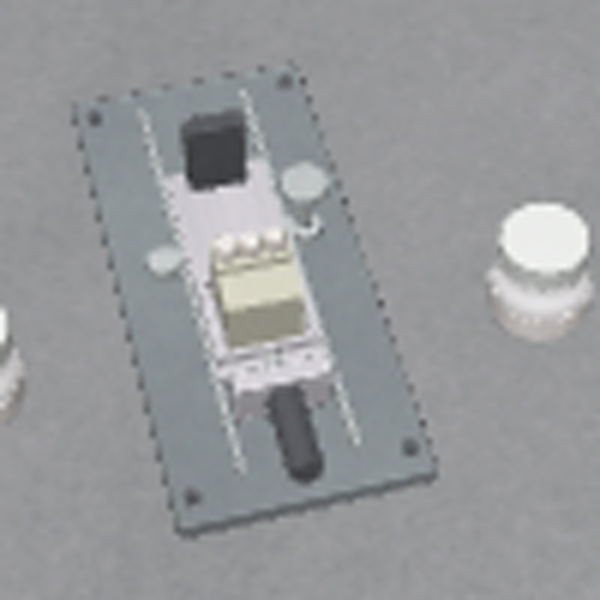

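```bash
cat >> h.py <<'E'
def ray(f,uv,z):
    uv=np.atleast_2d(uv).astype(float);K=f["intrinsics"];R=Ro.from_euler('xyz',f["rotation"]).as_matrix()
    d=np.stack([(uv[:,0]-K[0,2])/K[0,0],(uv[:,1]-K[1,2])/K[1,1],np.ones(len(uv))],-1)@R.T
    o=np.array(f["origin"]); return o+d*((z-o[2])/d[:,2])[:,None]
def rayw(f,uv,z):
    uv=np.atleast_2d(uv).astype(float);K=f["intrinsics"];R=Ro.from_euler('xyz',f["rotation"]).as_matrix()
    e=uv-K[:2,2]; rr=np.hypot(*e.T)+1e-9; t=rr/K[0,0]
    d=np.stack([e[:,0]/rr*np.sin(t),e[:,1]/rr*np.sin(t),np.cos(t)],-1)@R.T
    o=np.array(f["origin"]); return o+d*((z-o[2])/d[:,2])[:,None]
E
python3 - <<'E'
from h import *
np.set_printoptions(precision=1,suppress=True)
f=dict(np.load("top0.npz"));g=dict(np.load("scene0.npz"))
T=lambda a:np.array([235,115])+(np.array(a)+.5)/7-.5
S=lambda a:np.array([190,180])+(np.array(a)+.5)/6-.5
def fit(P):  # far-left, far-right, near-right, near-left
    m=np.array([[110,65],[110,-65],[-180,-65],[-180,65]])
    a=P[:,:2]; c=a.mean(0);mc=m.mean(0)
    H=(m-mc).T@(a-c); yaw=np.arctan2(H[0,1]-H[1,0],H[0,0]+H[1,1])
    R=np.array([[np.cos(yaw),-np.sin(yaw)],[np.sin(yaw),np.cos(yaw)]])
    o=c-R@mc; print("yaw",yaw,"o",o,"res",(a-(m@R.T+o))); return o,R
o,R=fit(ray(f,T([(112,112),(365,68),(465,630),(208,675)]),12))
L=lambda p:(p[:,:2]-o)@R
print("disc",ray(f,T([(214,412)]),52),L(ray(f,T([(214,412)]),52)))
print("tab",L(ray(f,T([(312,483)]),68)))
print("cast top",L(ray(f,T([(231,248),(311,243),(322,330),(240,338)]),52)))
o,R=fit(ray(g,S([(436,480),(180,535),(75,103),(295,65)]),12))
print("disc",ray(g,S([(305,183)]),52),L(ray(g,S([(305,183)]),52)))
E
```

```text
yaw 0.17584138848028438 o [623.2 -63.4] res [[-2.6 -1.3]
 [-2.4  0.2]
 [ 2.7  1.7]
 [ 2.3 -0.5]]
disc [[562.2 -33.1  52. ]] [[-54.8  40.5]]
tab [[-97.5   1.2]]
cast top [[ 22.1  19.1]
 [ 17.9 -19.3]
 [-24.6 -17.2]
 [-21.7  22.2]]
yaw 0.16894989616064543 o [625.6 -64. ] res [[ 2.4 -0.8]
 [ 0.9  2.1]
 [-2.8  0.5]
 [-0.5 -1.8]]
disc [[562.8 -34.3  52. ]] [[-57.   39.8]]
```

```bash
cat >> h.py <<'E'
def sim(rows,p=None,rpy=None):
    s=r.sense(); p=np.array(s["eef_pos"] if p is None else p); R=Ro.from_euler('xyz',s["tcp_rot"] if rpy is None else rpy)
    for w in rows:
        p=p+R.apply(np.array(w[:3]))*1000; R=R*Ro.from_rotvec(np.radians(w[3:]))
    return p,R.as_euler('xyz')
E
python3 - <<'E'
from h import *
np.set_printoptions(precision=3,suppress=True)
a=[[.0,0,-.048,0,-7.6,0]]*4
p,e=sim(a); print(p,e)
d=np.array([604,-67,190])-p; R=Ro.from_euler('xyz',e); print(R.inv().apply(d))
E
```

```text
[188.727 397.576 230.914] [-1.572  0.001  0.173]
[ 329.212   41.24  -529.032]
```

View pics/wrist0.png

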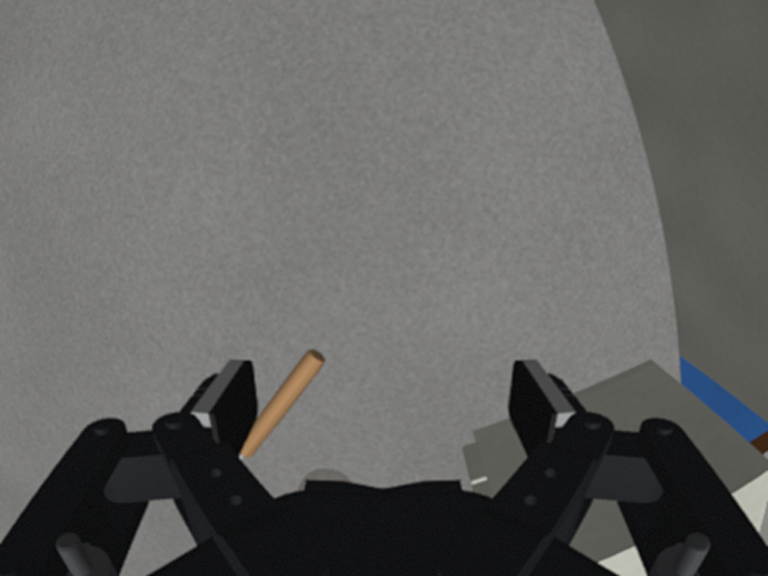

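send_rows:
  series:
    - [0, 0, -0.048, 0, -7.6, 0]
    - [0, 0, -0.048, 0, -7.6, 0]
    - [0, 0, -0.048, 0, -7.6, 0]
    - [0, 0, -0.048, 0, -7.6, 0]
    - [0.035, 0.003, -0.044, 0, 0, 0]
    - [0.035, 0.003, -0.044, 0, 0, 0]
    - [0.035, 0.003, -0.044, 0, 0, 0]
    - [0.035, 0.003, -0.044, 0, 0, 0]

```text
clock: 0.95
eef_pos: [339.3, 263.8, 220.8]
tcp_rot: [-1.57, -0.001, 0.173]
contact_force: [0.9, -0.1, 0.1]
opening: 0.996
```

send_rows:
  series:
    - [0.035, 0.004, -0.044, 0, 0, 0]
    - [0.035, 0.004, -0.044, 0, 0, 0]
    - [0.035, 0.004, -0.044, 0, 0, 0]
    - [0.035, 0.004, -0.044, 0, 0, 0]
    - [0.035, 0.004, -0.044, 0, 0, 0]
    - [0.035, 0.003, -0.044, 0, 0, 0]
    - [0.035, 0.003, -0.044, 0, 0, 0]
    - [0.035, 0.003, -0.044, 0, 0, 0]

```text
clock: 1.75
eef_pos: [637.9, -1.5, 194.5]
tcp_rot: [-1.571, 0.0, 0.172]
contact_force: [0.6, 1.2, 1.4]
opening: 0.998
```

Run:
```python
from h import *
import time
imaging.grab_frame("top")
f=imaging.grab_frame("wrist"); save("wrist1",f,s=1.5); np.savez("wrist1.npz",**f); print(f["origin"],f["rotation"]); print(r.sense())
```

```text
[573.9717126  -15.76140066 337.29518503] [2.86296323 0.00379233 1.74188605]
{'clock': 1.85, 'qpos': array([-7.56456859e-03,  4.10933528e-01,  1.63486745e+00, -1.36371085e-03,
        1.09397490e+00, -1.74727891e+00]), 'qvel': array([ 0.05379627, -0.04895238,  0.08605331,  0.03212719,  0.02086847,
        0.05087525]), 'joint_efforts': array([ -2.20742404, -61.62353039, -34.70007777,  -0.32759917,
        -0.14989272,  -0.6576786 ]), 'eef_pos': array([640.37066389,  -3.75940441, 194.0175934 ]), 'tcp_rot': array([-1.57230913, -0.00157526,  0.16954399]), 'contact_force': array([0.38246509, 0.39321534, 0.5726613 ]), 'wrist_torque': array([-0.00605449, -0.04823025,  0.01539981]), 'opening': 1.0005656939306358}
```

View pics/wrist1.png

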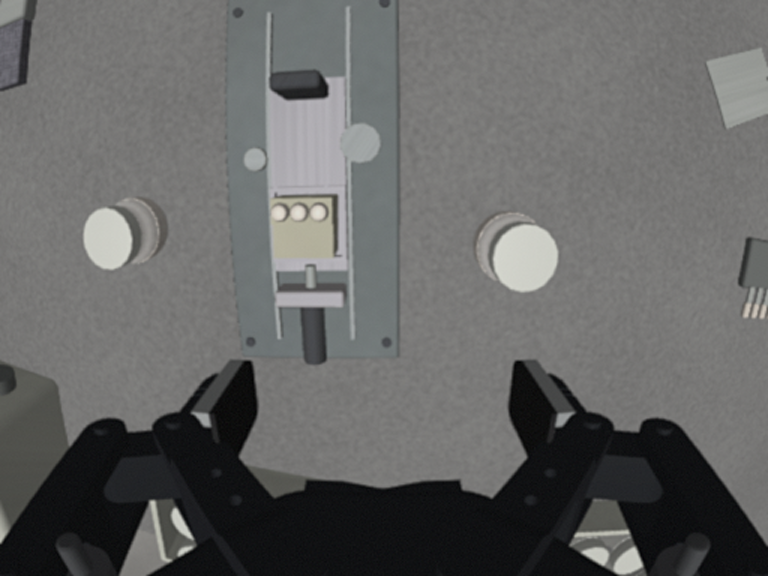

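Run:
```python
from h import *
f=dict(np.load("wrist1.npz")); save("w1a",f,(148,0,274,125),6); save("w1b",f,(148,120,274,245),6)
```

```text
(no output)
```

View pics/w1a.png

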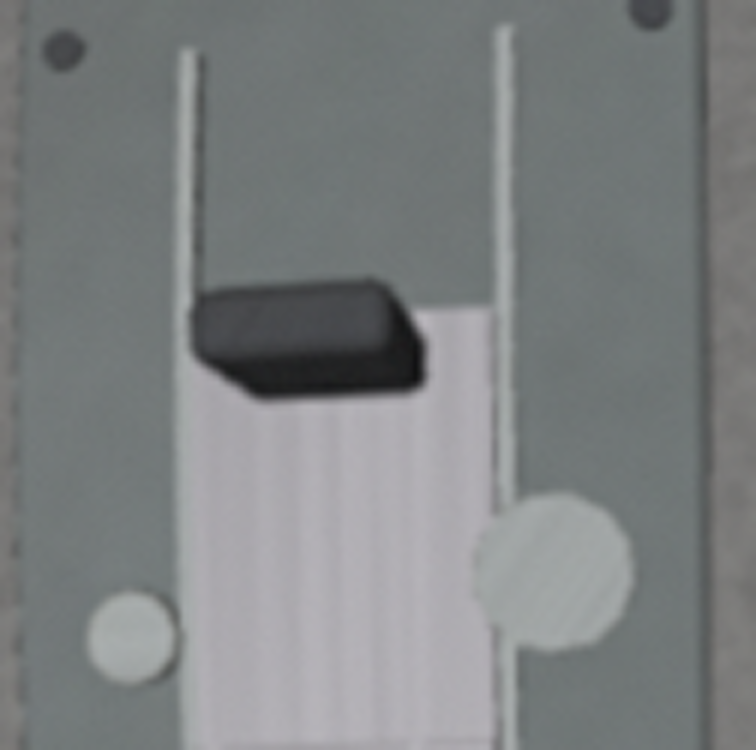

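View pics/w1b.png

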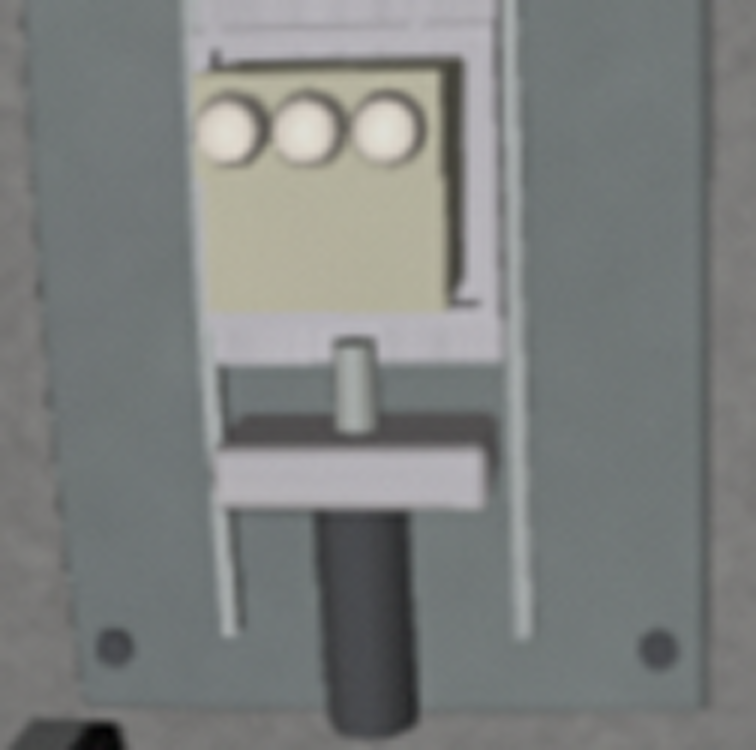

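Run:
```python
from h import *
np.set_printoptions(precision=1,suppress=True)
f=dict(np.load("wrist1.npz"))
A=lambda a:np.array([148,0])+(np.atleast_2d(a)+.5)/6-.5
B=lambda a:np.array([148,120])+(np.atleast_2d(a)+.5)/6-.5
yaw=.172
R=np.array([[np.cos(yaw),-np.sin(yaw)],[np.sin(yaw),np.cos(yaw)]]); o=np.array([624,-64])
L=lambda uv,z:(rayw(f,uv,z)[:,:2]-o)@R
print("corners",L(B([(85,708),(707,708)]),12))
print("bolts",L(B([(115,648),(658,650)]),12),L(A([(64,50),(650,10)]),12))
print("disc",L(A((554,571)),52),"plug",L(A((131,638)),21))
print("tab",L(A([(192,300),(378,283),(390,350),(200,357),(290,320)]),68))
print("slide end",L(A([(200,305),(490,305)]),20),"left/right edges",L(A([(190,600),(495,600)]),20))
print("cast",L(B([(197,72),(442,68),(450,308),(207,312)]),52))
print("rim",L(B([(207,362),(502,362),(190,27),(495,20)]),26))
print("housing bar",L(B([(217,447),(487,445)]),38))
print("teeth",L(B([(230,129),(306,129),(386,129)]),67.5))
```

```text
corners [[108.  -60.9]
 [105.9  67.3]]
bolts [[ 94.3 -52.8]
 [ 93.4  57.5]] [[-167.2  -54.4]
 [-167.4   56. ]]
disc [[-57.1  40.8]] plug [[-49.6 -37.3]]
tab [[-100.9  -13.4]
 [-101.6   15.3]
 [ -90.9   17.2]
 [ -91.6  -12.1]
 [ -96.5    1.9]]
slide end [[-110.4  -24.3]
 [-107.5   27.9]] left/right edges [[-56.  -26.4]
 [-53.9  28.7]]
cast [[-23.  -17.7]
 [-22.6  22.7]
 [ 16.7  23.2]
 [ 17.  -17.9]]
rim [[ 31.6 -25.2]
 [ 31.9  29.3]
 [-29.5 -25.4]
 [-29.2  29. ]]
housing bar [[ 44.4 -21.2]
 [ 44.   27.4]]
teeth [[-15.   -8.7]
 [-14.6   3.3]
 [-14.4  15.7]]
```

send_rows:
  series:
    - [-0.01, 0.015, -0.018, 0, 0, 0]
    - [-0.01, 0.015, -0.018, 0, 0, 0]
    - [-0.009, 0.015, -0.018, 0, 0, 0]
    - [0, 0.015, 0, 0, 0, 0]
    - [0, 0.015, 0, 0, 0, 0]
    - [0, 0, 0, 0, 0, 0]

```text
clock: 2.45
eef_pos: [616.1, -56.9, 117.6]
tcp_rot: [-1.57, 0.003, 0.173]
contact_force: [-0.8, -1.3, 0.8]
opening: 0.999
```

Run:
```python
from h import *
f=imaging.grab_frame("wrist"); save("wrist2",f,s=1.5); np.savez("wrist2.npz",**f)
for i in range(3):
  s=r.sense(); print(s["eef_pos"],s["tcp_rot"],s["clock"])
```

```text
[616.84426025 -56.9457391  118.79592037] [-1.57002357  0.0019202   0.17339374] 2.5
[616.84426025 -56.9457391  118.79592037] [-1.57002357  0.0019202   0.17339374] 2.5
[616.84426025 -56.9457391  118.79592037] [-1.57002357  0.0019202   0.17339374] 2.5
```

View pics/wrist2.png

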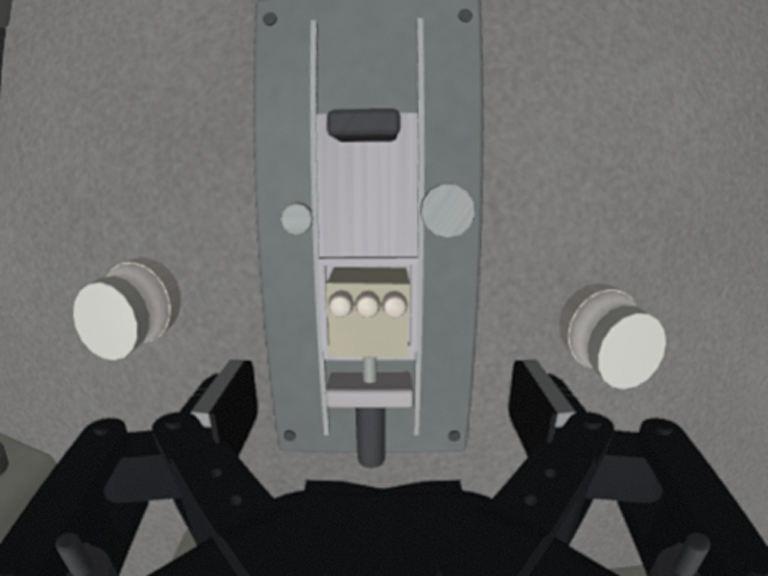

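Run:
```python
from h import *
f=dict(np.load("wrist2.npz")); save("w2a",f,(200,60,325,185),6); save("w2b",f,(180,160,330,300),5)
```

```text
(no output)
```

View pics/w2a.png

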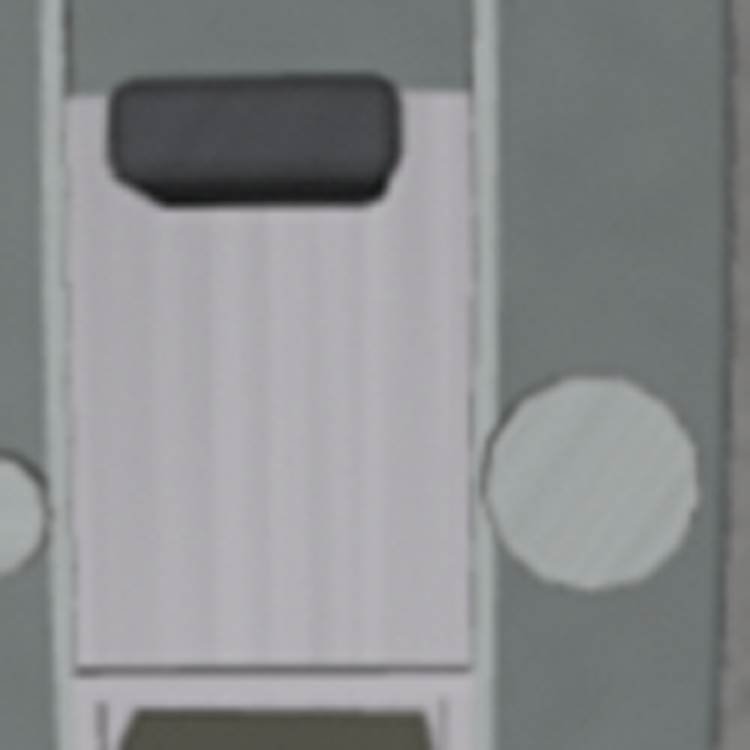

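View pics/w2b.png

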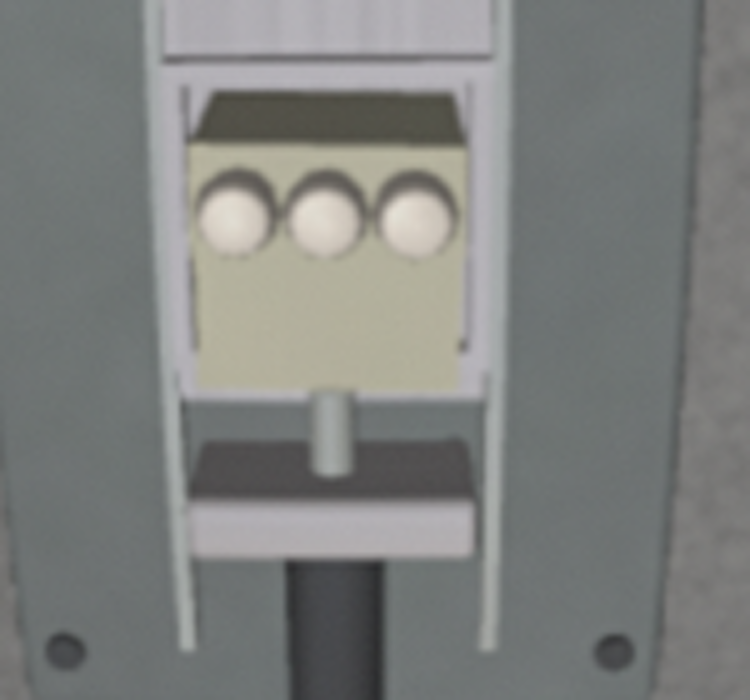

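Run:
```python
from h import *
np.set_printoptions(precision=1,suppress=True)
f=dict(np.load("wrist2.npz"))
A=lambda a:np.array([200,60])+(np.atleast_2d(a)+.5)/6-.5
B=lambda a:np.array([180,160])+(np.atleast_2d(a)+.5)/5-.5
yaw=.172
R=np.array([[np.cos(yaw),-np.sin(yaw)],[np.sin(yaw),np.cos(yaw)]]); o=np.array([622.7,-62.9])
L=lambda uv,z:(rayw(f,uv,z)[:,:2]-o)@R
print("bolts",L(B([(66,651),(613,651)]),12),L((np.array([[269,18],[465,15]])+.5)/1.5-.5,12))
print("disc",L(A((592,483)),52))
print("tab",L(A([(110,128),(402,128),(256,78),(256,178)]),68))
print("rim",L(A([(78,668),(470,668)]),26),L(B([(180,400),(490,400)]),26))
print("cast",L(B([(187,143),(468,148),(460,388),(197,388)]),52),L(B([(205,92),(455,92)]),20))
print("housing bar",L(B([(190,500),(475,500)]),38))
print("teeth",L(B([(235,218),(324,218),(415,218)]),67.5))
print("tcp",(r.sense()["eef_pos"][:2]-o)@R)
```

```text
bolts [[ 95.4 -53.8]
 [ 94.6  56.3]] [[-166.4  -56. ]
 [-166.8   55.1]]
disc [[-55.8  39.4]]
tab [[ -95.9  -15. ]
 [ -95.6   16.1]
 [-101.1    0.6]
 [ -90.1    0.6]]
rim [[-28.4 -25.5]
 [-28.4  27.3]] [[ 32.2 -25.4]
 [ 32.   28.5]]
cast [[-20.6 -18.9]
 [-19.9  22.1]
 [ 18.2  21.6]
 [ 18.3 -18.9]] [[-21.2 -19.8]
 [-21.2  21.8]]
housing bar [[ 45.5 -22.9]
 [ 45.2  25.5]]
teeth [[-14.  -10.6]
 [-14.    1.6]
 [-14.   14. ]]
tcp [-4.8  6.9]
```

send_rows:
  series:
    - [0.0035, 0.015, -0.0055, 0, 0, 0]
    - [0, 0.02, 0, 0, 0, 0]
    - [0, 0.02, 0, 0, 0, 0]
    - [0, 0.015, 0, 0, 0, 0]
    - [0, 0, 0, 0, 0, 0]
    - [0, 0, 0, 0, 0, 0]

```text
clock: 3.1
eef_pos: [622.1, -62.6, 49.9]
tcp_rot: [-1.571, 0.0, 0.173]
contact_force: [-0.4, 0.1, 0.6]
opening: 1.004
```

send_rows:
  series:
    - [-0.001, 0.012, 0.0005, 0, 0, 0]
    - [0, 0.011, 0, 0, 0, 0]
    - [0, 0, 0, 0, 0, 0]

```text
clock: 3.4
eef_pos: [619.6, -62.2, 25.4]
tcp_rot: [-1.57, 0.002, 0.173]
contact_force: [-0.7, -1.0, -0.5]
opening: 0.997
```

send_rows:
  series:
    - [0, 0, 0, 0, 0, 0]
    - [0, 0, 0, 0, 0, 0]
    - [0, 0, 0, 0, 0, 0]
    - [0, 0, 0, 0, 0, 0]
    - [0, 0, 0, 0, 0, 0]
    - [0, 0, 0, 0, 0, 0]
  gripper: 0.35
  squeeze: 30

```text
clock: 4.0
eef_pos: [621.2, -62.4, 27.4]
tcp_rot: [-1.571, -0.001, 0.173]
contact_force: [-0.1, 0.3, 6.1]
opening: 0.462
```

Run:
```python
from h import *
f=imaging.grab_frame("wrist"); save("wrist3",f,s=1.5); np.savez("wrist3.npz",**f)
f=imaging.grab_frame("scene"); save("s3",f,(190,160,290,260),6)
s=r.sense(); print(s)
```

```text
{'clock': 4.1, 'qpos': array([-1.02563415e-01,  5.97088700e-01,  1.76825433e+00, -8.40246796e-06,
        7.75318697e-01, -1.84610208e+00]), 'qvel': array([-6.85996795e-05, -8.03173713e-04, -3.47708942e-04, -9.04031893e-04,
       -8.53850802e-05, -1.05990450e-03]), 'joint_efforts': array([ 6.95993984e-02, -6.35987806e+01, -2.29024959e+01,  2.31899915e-02,
       -1.56833818e-01,  4.59776966e-04]), 'eef_pos': array([621.16695108, -62.42744023,  27.41377145]), 'tcp_rot': array([-1.57105506e+00, -8.94270053e-04,  1.72748450e-01]), 'contact_force': array([-0.1134024 , -0.76181409,  5.99368434]), 'wrist_torque': array([-0.00423907,  0.05036149, -0.03303194]), 'opening': 0.4641317737681854}
```

View pics/wrist3.png

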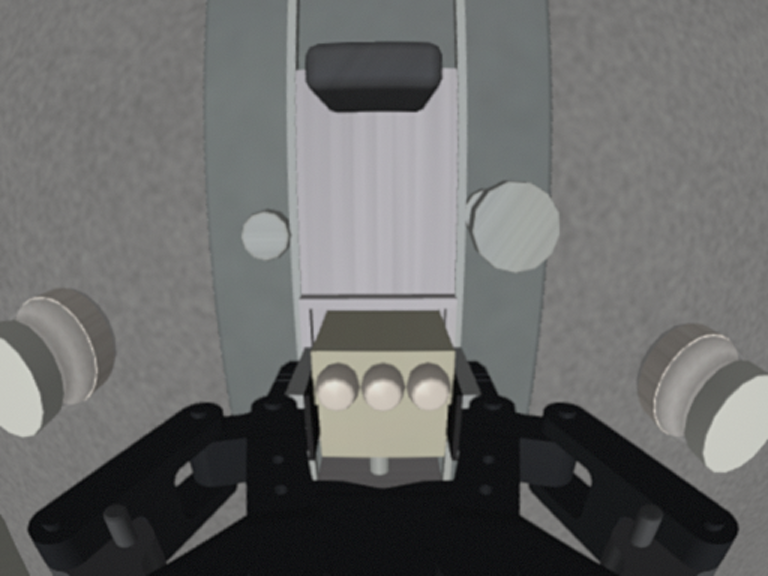

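View pics/s3.png

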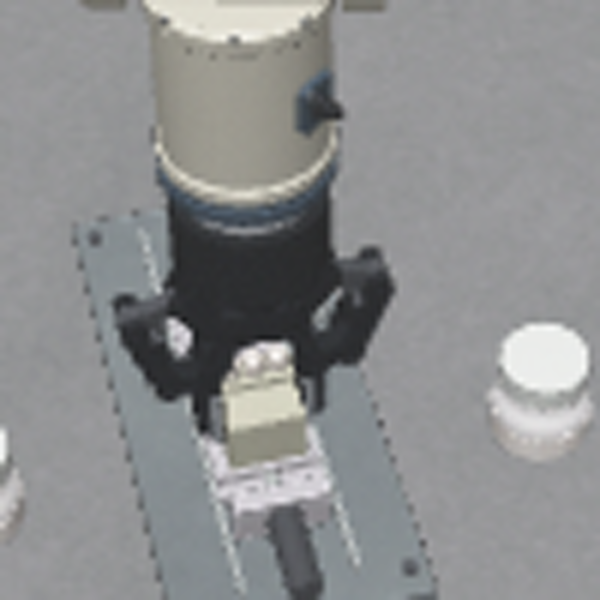

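send_rows:
  series:
    - [0, -0.01, 0, 0, 0, 0]
    - [0, -0.02, 0, 0, 0, 0]
    - [0, -0.02, 0, 0, 0, 0]
    - [0, 0, 0, 0, 8, 0]
    - [0, 0, 0, 0, 8, 0]
    - [0, 0, 0, 0, 8, 0]
    - [0, 0, 0, 0, 8, 0]
    - [0, 0, 0, 0, 8, 0]

```text
clock: 4.9
eef_pos: [620.3, -62.3, 77.1]
tcp_rot: [-1.571, 0.001, -0.531]
contact_force: [0.7, -0.1, -2.1]
opening: 0.464
```

send_rows:
  series:
    - [0, 0, 0, 0, 8, 0]
    - [0, 0, 0, 0, 8, 0]
    - [0, 0, 0, 0, 8, 0]
    - [0, 0, 0, 0, 8, 0]
    - [0, 0, 0, 0, 8, 0]
    - [0, 0, 0, 0, 8, 0]
    - [0, 0, 0, 0, 2, 0]
    - [0, 0, 0, 0, 0, 0]

```text
clock: 5.7
eef_pos: [620.4, -62.3, 77.0]
tcp_rot: [-1.571, 0.0, -1.398]
contact_force: [1.0, 0.3, -1.2]
opening: 0.463
```

Run:
```python
from h import *
f=imaging.grab_frame("wrist"); save("wrist4",f,s=1.5); np.savez("wrist4.npz",**f)
s=r.sense(); print(s)
o=np.array([622.0,-62.4]);c,S=np.cos(.172),np.sin(.172);print((s["eef_pos"][:2]-o)@np.array([[c,-S],[S,c]]))
```

```text
{'clock': 5.75, 'qpos': array([-1.02572983e-01,  5.26883477e-01,  1.75025865e+00,  2.72492021e-05,
        8.64889187e-01, -2.76463059e-01]), 'qvel': array([ 0.00032468,  0.00025928, -0.00247418,  0.00078272, -0.00252394,
       -0.01529011]), 'joint_efforts': array([-1.94426691e-03, -6.61935067e+01, -2.75354594e+01,  2.23134972e-03,
        1.11113529e-02,  2.92969225e-01]), 'eef_pos': array([620.45422341, -62.3509105 ,  77.02069975]), 'tcp_rot': array([-1.57121267e+00,  1.39676124e-04, -1.39692396e+00]), 'contact_force': array([-0.28511316, -0.8935966 , -0.88554874]), 'wrist_torque': array([-0.01962504, -0.02055238,  0.00787092]), 'opening': 0.45570504872874107}
[-1.51456595  0.31292973]
```

View pics/wrist4.png

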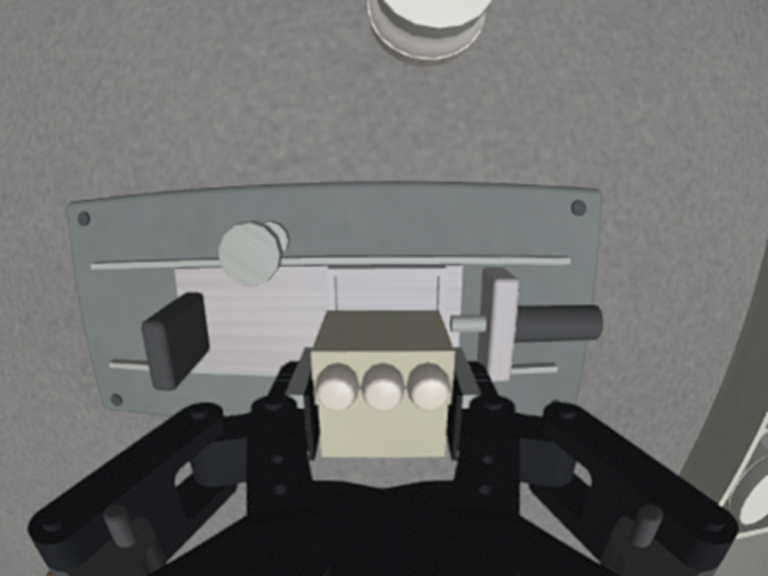

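Run:
```python
from h import *
f=dict(np.load("wrist4.npz")); save("w4a",f,(190,165,320,235),6)
g=dict(np.load("wrist3.npz")); save("w3a",g,(190,190,320,310),6)
```

```text
(no output)
```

View pics/w4a.png

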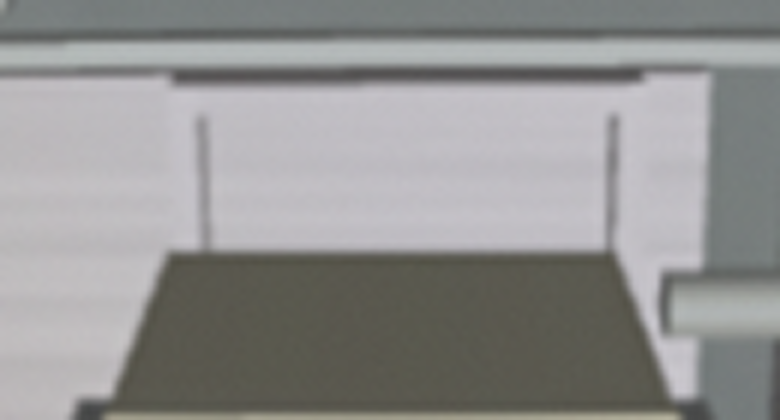

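View pics/w3a.png

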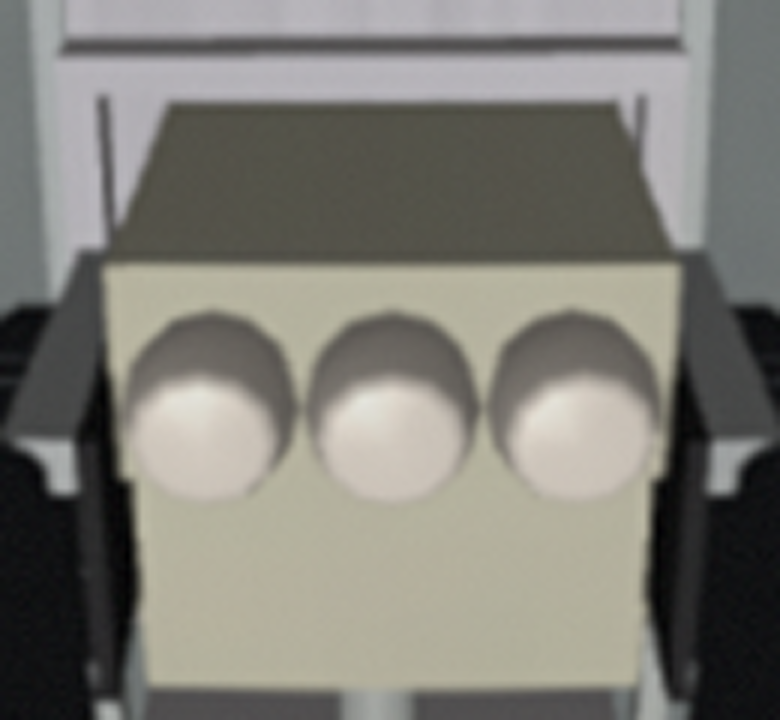

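Run:
```python
from h import *
np.set_printoptions(precision=1,suppress=True)
f=dict(np.load("wrist4.npz"));g=dict(np.load("wrist3.npz"))
yaw=.172
R=np.array([[np.cos(yaw),-np.sin(yaw)],[np.sin(yaw),np.cos(yaw)]]); o=np.array([622.0,-62.4])
L=lambda f,uv,z:(rayw(f,uv,z)[:,:2]-o)@R
C=lambda x0,y0,a:np.array([x0,y0])+(np.atleast_2d(a)+.5)/6-.5
G=lambda a,z:L(g,C(190,190,a),z); F=lambda a,z:L(f,C(190,165,a),z)
print("w3: base",G([(172,103),(612,103)],20),"ridge",G([(105,263),(682,263)],57),"back",G([(150,687),(637,687)],52))
print("rim",G([(65,38),(680,38)],20),G([(65,52),(680,50)],26), "innerwalls",G([(103,98),(641,98)],26))
print("w4: rim len",F([(172,82),(642,82)],26),F([(172,70),(642,70)],20),"inner",F([(202,115),(613,115)],26),"slide right edge",F([(710,72)],20))
print("cast base",F([(170,255),(612,255)],20+49.6))
s=lambda a,z:L(f,(np.atleast_2d(a)+.5)/1.5-.5,z)
print("disc",s((250,252),52),"bolts",s([(84,218),(579,208),(117,400)],12))
```

```text
w3: base [[-20.6 -17.8]
 [-20.6  21.5]] ridge [[-20.9 -18.2]
 [-21.   22.1]] back [[ 19.6 -17.9]
 [ 19.5  22. ]]
rim [[-26.6 -27.2]
 [-26.7  27.4]] [[-27.1 -26.1]
 [-27.3  26.4]] innerwalls [[-23.  -23. ]
 [-23.   23.2]]
w4: rim len [[-26.7  27.3]
 [ 26.1  27.3]] [[-27.4  27.3]
 [ 26.9  27.4]] inner [[-23.4  23.5]
 [ 22.9  23.5]] slide right edge [[34.9 27.2]]
cast base [[-21.8  21.3]
 [ 17.7  21.3]]
disc [[-54.4  39.7]] bolts [[-166.4   54.2]
 [  95.7   55.4]
 [-165.6  -57.3]]
```

send_rows:
  series:
    - [0.0013, 0, 0.002, 0, 0, 0]
    - [0, 0.015, 0, 0, 0, 0]
    - [0, 0.015, 0, 0, 0, 0]
    - [0, 0.01, 0, 0, 0, 0]
    - [0, 0.004, 0, 0, 0, 0]
    - [0, 0, 0, 0, 0, 0]

```text
clock: 6.35
eef_pos: [622.1, -63.2, 31.6]
tcp_rot: [-1.573, 0.001, -1.398]
contact_force: [0.8, -0.0, -2.0]
opening: 0.464
```

send_rows:
  series:
    - [0, 0.002, 0, 0, 0, 0]
    - [0, 0.002, 0, 0, 0, 0]
    - [0, 0.0015, 0, 0, 0, 0]
    - [0, 0, 0, 0, 0, 0]
    - [0, 0, 0, 0, 0, 0]

```text
clock: 6.85
eef_pos: [623.0, -63.3, 27.6]
tcp_rot: [-1.571, -0.0, -1.398]
contact_force: [-0.8, -0.1, -2.1]
opening: 0.467
```

send_rows:
  series:
    - [0, 0.0007, 0, 0, 0, 0]
    - [0, 0, 0, 0, 0, 0]

```text
clock: 7.05
eef_pos: [623.1, -63.3, 27.4]
tcp_rot: [-1.57, -0.0, -1.398]
contact_force: [-2.0, 0.6, 4.6]
opening: 0.466
```

send_rows:
  series:
    - [0, 0, 0, 0, 0, 0]
    - [0, 0, 0, 0, 0, 0]
    - [0, 0, 0, 0, 0, 0]
  gripper: 0.58

```text
clock: 7.35
eef_pos: [623.1, -63.3, 26.7]
tcp_rot: [-1.571, -0.0, -1.398]
contact_force: [0.5, -0.9, 0.7]
opening: 0.579
```

Run:
```python
from h import *
f=imaging.grab_frame("wrist"); save("wrist5",f,s=1.5); np.savez("wrist5.npz",**f)
s=r.sense(); print(s["clock"],s["eef_pos"],s["contact_force"],s["opening"])
```

```text
7.4 [622.97791149 -63.3198658   26.67370956] [ 0.30987646  0.20245916 -0.16619245] 0.5785255218703872
```

View pics/wrist5.png

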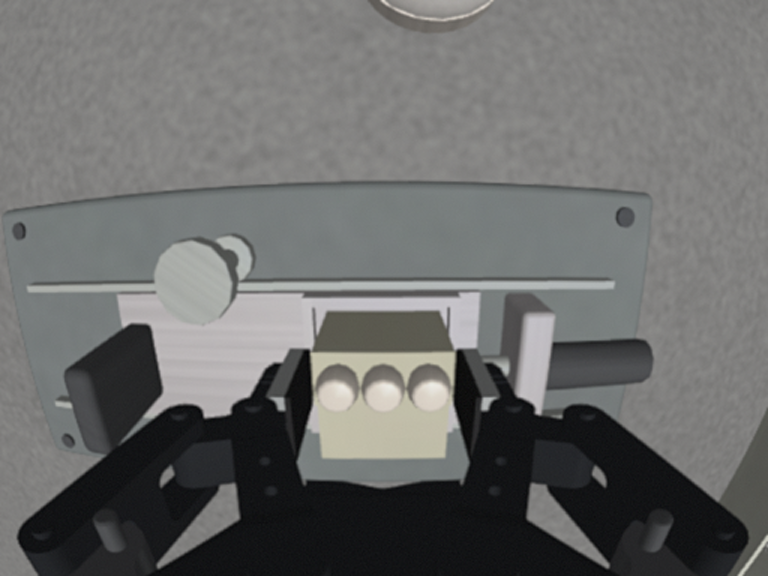

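send_rows:
  series:
    - [0, -0.01, 0, 0, 0, 0]
    - [0, -0.02, 0, 0, 0, 0]
    - [0, -0.03, 0, 0, 0, 0]
    - [0, 0, -0.03, 0, 0, 0]
    - [-0.001, 0, -0.033, 0, 0, 0]
    - [0, 0, -0.033, 0, 0, 0]
    - [0, 0, 0, 0, 0, 0]
    - [0, 0, 0, 0, 0, 0]

```text
clock: 8.2
eef_pos: [528.6, -79.0, 87.6]
tcp_rot: [-1.569, -0.0, -1.399]
contact_force: [0.7, -0.5, 0.8]
opening: 0.581
```

Run:
```python
from h import *
f=imaging.grab_frame("wrist"); save("wrist6",f,s=1.5); np.savez("wrist6.npz",**f)
f=imaging.grab_frame("scene"); save("s6",f,(190,160,290,260),6)
s=r.sense(); print(s["clock"],s["eef_pos"],s["contact_force"],s["opening"],s["tcp_rot"])
o=np.array([622.0,-62.4]);c,S=np.cos(.172),np.sin(.172);print((s["eef_pos"][:2]-o)@np.array([[c,-S],[S,c]]))
```

```text
8.3 [529.79856458 -78.92755692  87.4138015 ] [0.40713901 0.11759693 0.37658739] 0.5793603281102422 [-1.56873230e+00 -6.31506218e-04 -1.39806234e+00]
[-93.66969471  -0.50311465]
```

View pics/wrist6.png

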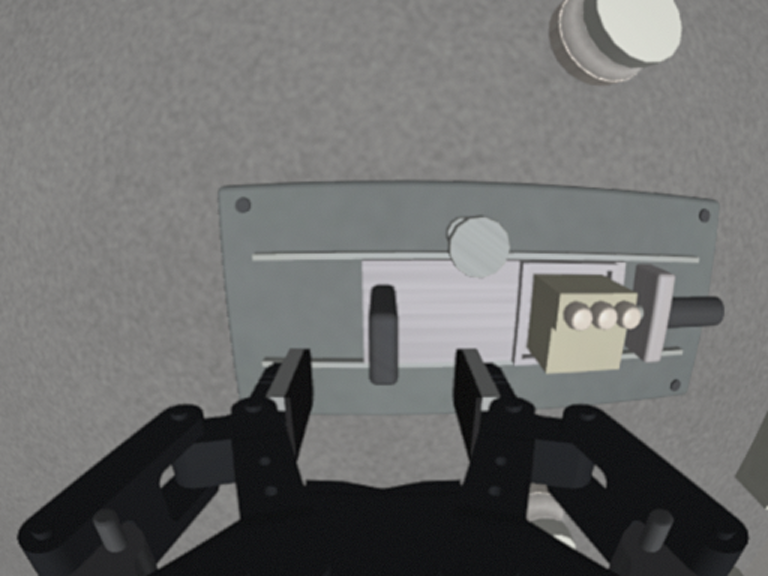

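View pics/s6.png

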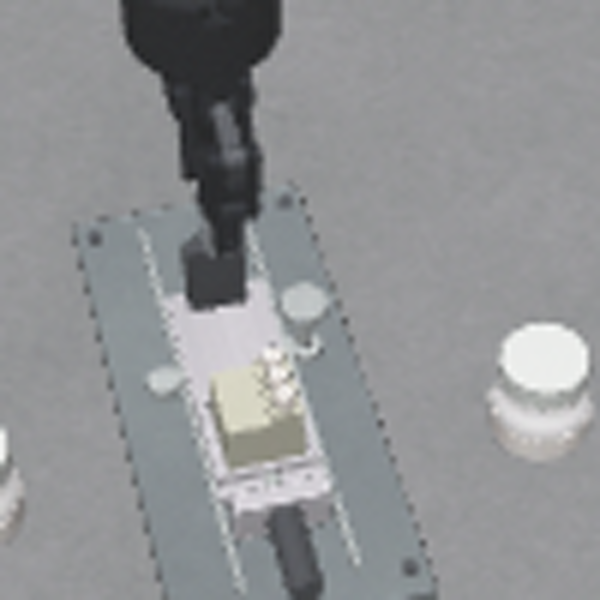

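Run:
```python
from h import *
f=dict(np.load("wrist6.npz")); save("w6",f,(230,130,480,260),3)
```

```text
(no output)
```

View pics/w6.png

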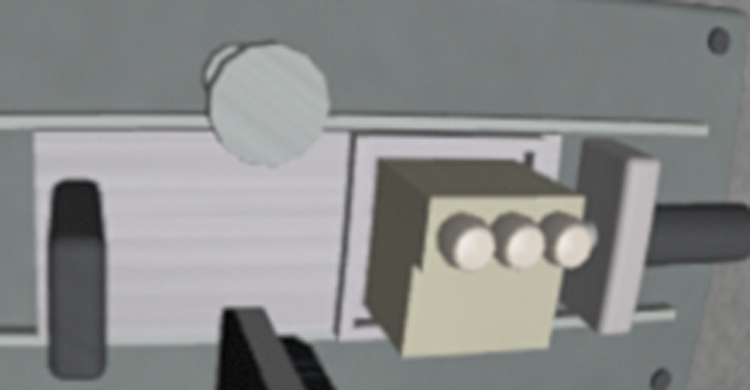

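send_rows:
  series:
    - [0, 0.02, -0.001, 0, 0, 0]
    - [0, 0.02, 0, 0, 0, 0]
    - [0, 0.013, 0, 0, 0, 0]
    - [0, 0, 0, 0, 0, 0]
    - [0, 0, 0, 0, 0, 0]

```text
clock: 8.8
eef_pos: [527.7, -78.9, 33.7]
tcp_rot: [-1.571, 0.0, -1.398]
contact_force: [0.7, 0.9, -0.2]
opening: 0.578
```

send_rows:
  series:
    - [0, 0, 0, 0, 0, 0]
    - [0, 0, 0, 0, 0, 0]
    - [0, 0, 0, 0, 0, 0]
    - [0, 0, 0, 0, 0, 0]
    - [0, 0, 0, 0, 0, 0]
    - [0, 0, 0, 0, 0, 0]
    - [0, 0, 0, 0, 0, 0]
  gripper: 0
  squeeze: 60

```text
clock: 9.5
eef_pos: [528.5, -79.0, 34.5]
tcp_rot: [-1.568, -0.001, -1.398]
contact_force: [2.1, 1.7, 6.3]
opening: 0.129
```

Run:
```python
from h import *
np.set_printoptions(precision=1,suppress=True)
yaw=.172
R=np.array([[np.cos(yaw),-np.sin(yaw)],[np.sin(yaw),np.cos(yaw)]]); o=np.array([622.0,-62.4])
L=lambda f,uv,z:(rayw(f,uv,z)[:,:2]-o)@R
f=dict(np.load("wrist6.npz"));C=lambda a:np.array([230,130])+(np.atleast_2d(a)+.5)/3-.5
print("disc",L(f,C((269,103)),52),"rim",L(f,C([(352,135),(340,335)]),26),"rim end",L(f,C([(560,135)]),26),"teeth",L(f,C([(470,246),(522,246),(574,244)]),67.5),"bar",L(f,C([(630,160),(603,333)]),38))
s=r.sense(); print(s["clock"],s["eef_pos"],s["contact_force"],s["opening"],(s["eef_pos"][:2]-o)@R)
f=imaging.grab_frame("wrist"); save("wrist7",f,s=1.5); np.savez("wrist7.npz",**f)
```

```text
disc [[-55.3  39.2]] rim [[-28.2  27.1]
 [-26.4 -25.9]] rim end [[31.  28.2]] teeth [[-13.3  12.8]
 [ -0.5  12.6]
 [ 13.   12.8]] bar [[ 46.8  24.7]
 [ 48.  -23.6]]
9.5 [528.5 -79.   34.5] [2.1 1.7 6.3] 0.1291644305299988 [-95.   -0.3]
```

View pics/wrist7.png

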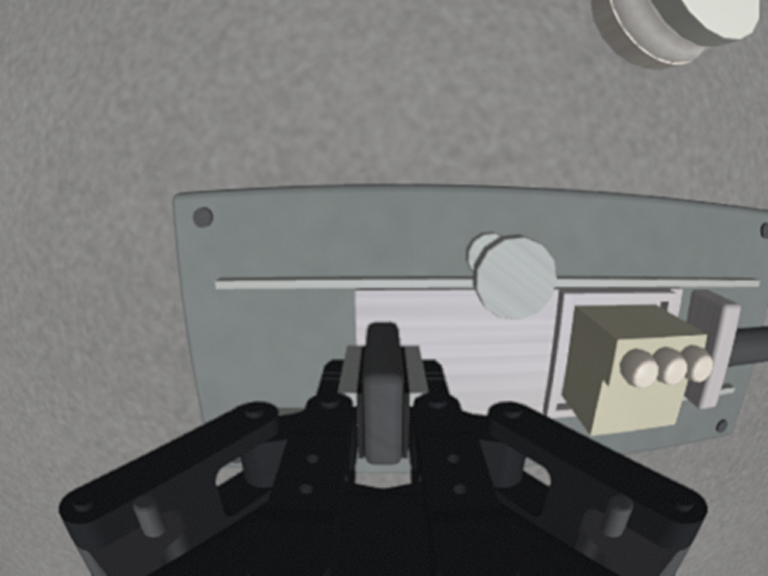

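send_rows:
  series:
    - [0, 0, -0.003, 0, 0, 0]
    - [0, 0, -0.007, 0, 0, 0]
    - [0, 0, -0.007, 0, 0, 0]
    - [0, 0, -0.007, 0, 0, 0]
    - [0, 0, -0.007, 0, 0, 0]
    - [0, 0, -0.007, 0, 0, 0]
    - [0, 0, -0.007, 0, 0, 0]
    - [0, 0, -0.005, 0, 0, 0]

```text
clock: 10.35
eef_pos: [480.0, -87.7, 34.5]
tcp_rot: [-1.567, -0.001, -1.398]
contact_force: [7.4, 3.2, 0.8]
opening: 0.132
```

send_rows:
  series:
    - [0, 0, -0.003, 0, 0, 0]
    - [0, 0, -0.002, 0, 0, 0]
    - [0, 0, 0, 0, 0, 0]
    - [0, 0, 0, 0, 0, 0]
    - [0, 0, 0, 0, 0, 0]

```text
clock: 10.85
eef_pos: [475.2, -88.6, 34.5]
tcp_rot: [-1.567, -0.001, -1.398]
contact_force: [6.1, 3.2, 3.2]
opening: 0.132
```

Run:
```python
from h import *
f=imaging.grab_frame("wrist"); save("wrist8",f,s=1.5); np.savez("wrist8.npz",**f); save("w8",f,(260,140,460,290),4)
f=imaging.grab_frame("top"); save("t8",f,(235,115,315,220),6); np.savez("t8.npz",**f)
f=imaging.grab_frame("scene"); save("s8",f,(190,160,290,260),6); np.savez("s8.npz",**f)
s=r.sense(); print(s["clock"],s["eef_pos"],s["contact_force"],s["opening"],s["tcp_rot"])
o=np.array([622.0,-62.4]);c,S=np.cos(.172),np.sin(.172);print((s["eef_pos"][:2]-o)@np.array([[c,-S],[S,c]]))
```

```text
11.0 [475.26096424 -88.56857487  34.53441704] [6.27588197 3.02337587 3.01733741] 0.1288593399199972 [-1.56677766e+00 -1.20292530e-03 -1.39783214e+00]
[-149.05265261   -0.66759022]
```

View pics/w8.png

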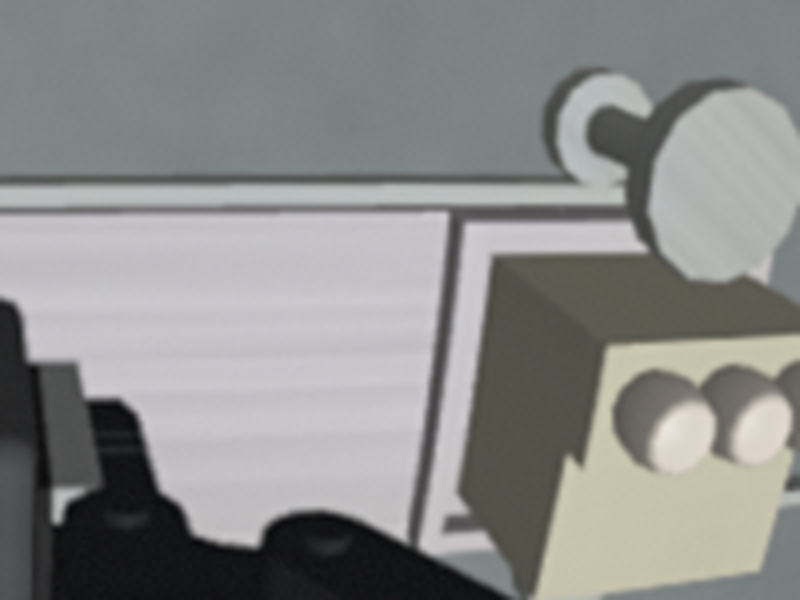

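View pics/s8.png

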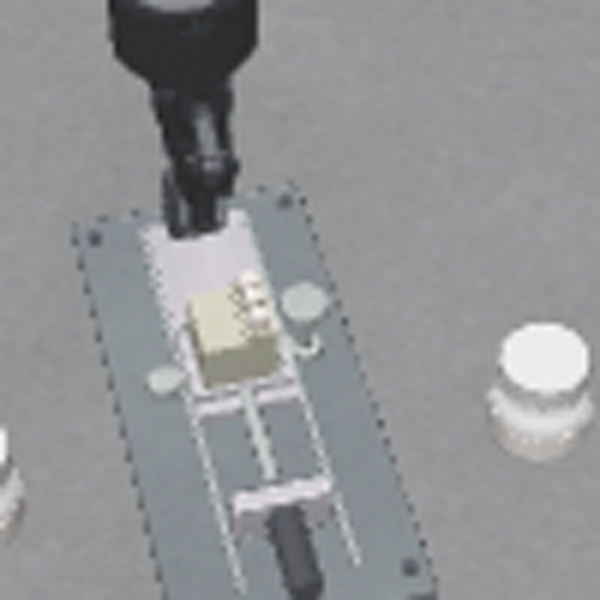

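View pics/t8.png

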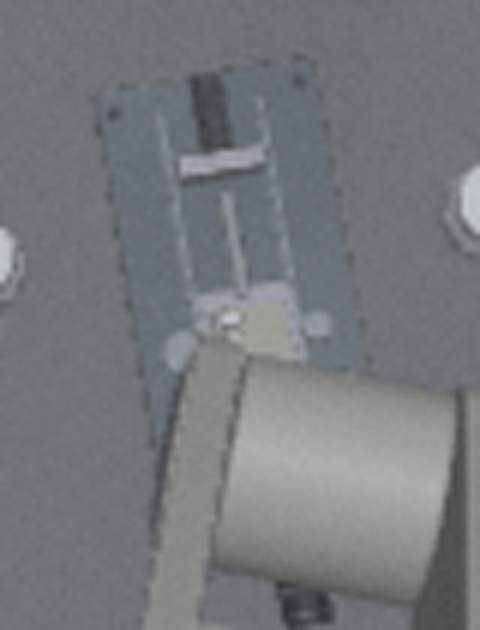

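Run:
```python
from h import *
np.set_printoptions(precision=1,suppress=True)
yaw=.172
R=np.array([[np.cos(yaw),-np.sin(yaw)],[np.sin(yaw),np.cos(yaw)]]); o=np.array([622.0,-62.4])
f=dict(np.load("wrist8.npz"));C=lambda a:np.array([260,140])+(np.atleast_2d(a)+.5)/4-.5
L=lambda a,z:(rayw(f,C(a),z)[:,:2]-o)@R
print("disc",L((724,182),52),"foot",L((602,128),14),"rim z20",L([(452,213),(412,540)],20),"z26",L([(464,222),(422,545)],26),"castbase -x +y corner",L([(494,257),(462,492)],20),"teeth",L([(682,443),(758,432)],67.5),"toptop corner",L([(605,345),],57))
g=dict(np.load("s8.npz"));D=lambda a:np.array([190,160])+(np.atleast_2d(a)+.5)/6-.5
S=lambda a,z:(ray(g,D(a),z)[:,:2]-o)@R
print("scene disc",S((305,302),52),"teeth",S([(252,283),(258,302),(264,322)],64),"rim far edge z26",S([(196,402),(292,383)],26),"foot",S((308,345),14))
```

```text
disc [[-55.9  39.3]] foot [[-53.3  38.2]] rim z20 [[-80.8  26.2]
 [-79.7 -28.7]] z26 [[-81.4  26.6]
 [-80.5 -26. ]] castbase -x +y corner [[-73.   19.4]
 [-72.2 -20.2]] teeth [[-66.5  11.2]
 [-54.6  11.8]] toptop corner [[-73.9  20. ]]
scene disc [[-54.2  38. ]] teeth [[-63.7  12.1]
 [-50.   12.1]
 [-35.9  12. ]] rim far edge z26 [[-24.  -28. ]
 [-23.6  23. ]] foot [[-56.7  39.6]]
```

send_rows:
  series:
    - [0, 0, -0.001, 0, 0, 0]
    - [0, 0, 0, 0, 0, 0]
    - [0, 0, 0, 0, 0, 0]
    - [0, 0, 0, 0, 0, 0]
    - [0, 0, 0, 0, 0, 0]
    - [0, 0, 0, 0, 0, 0]
    - [0, 0, 0, 0, 0, 0]
    - [0, 0, 0, 0, 0, 0]

```text
clock: 11.8
eef_pos: [474.3, -88.8, 34.5]
tcp_rot: [-1.567, -0.001, -1.398]
contact_force: [6.5, 3.4, 1.8]
opening: 0.131
```

Run:
```python
from h import *
s=r.sense(); print(s["clock"],s["eef_pos"],s["contact_force"],s["opening"],abs(s["qvel"]).max())
o=np.array([622.0,-62.4]);c,S=np.cos(.172),np.sin(.172);print((s["eef_pos"][:2]-o)@np.array([[c,-S],[S,c]]))
print(r.sign_off())
```

```text
11.8 [474.33701594 -88.7553972   34.53594738] [6.52749382 3.35057428 1.83805146] 0.13141167815857743 0.0011072233941136131
[-149.99494276   -0.69351919]
the job is handed in; nothing more can be done
None
```

I lifted the cast out, turned it a quarter turn so the teeth face the post (gauge +y), and seated it flat inside the nest rim before letting go. I then pinched the tab with a 60 N squeeze, pulled the slide out about 55 mm, and handed in at 11.8 s while still holding it. The hand-in gave no verdict.

**Final position:** the tab grip point is at gauge x ≈ -150 mm, which puts the nest at about -55 mm. The wrist views put the disc at -54.4 to -55.9 mm. The arm was still and showed about 6.5 N of spring pull.

**Checks that disagreed:**
- The rougher scene view put the disc at -54.2 mm.
- The post's foot read -53.3 mm in the wrist view and -56.7 mm in the scene view.
- The scene view's teeth positions were also spread by about 4 mm.

I went with the wrist values; even the farthest of these readings is within 2 mm of the nest, against the 5 mm allowed. I took no picture after the last 1 mm nudge. In the last wrist picture before it, the cast was seated. I did not measure the bystanders again, but the arm did not touch them.

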